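Snap the battery cover onto the data logger

ROBOT

A 7-joint arm with a two-finger parallel gripper is mounted at the origin on a cart in front of the work surface, level with it; the furniture and walls round the work are solid. World frame = base frame: x ahead of the robot, y to its left, z up, the work surface at z = 0. Lengths are in mm, angles in rad, forces in N, time in s.
With the tool pointing down it reaches from about 400 to 875 mm from the base axis. Payload 4.4 kg.
Tool frame: the origin (TCP) lies midway between the tips of the shut fingers; the grasp point (between the pads) lies 19 mm behind it; z points along the fingers, y is the line along which they close (so a half turn about z gives the same grasp; the last joint's range is limited). The gripper opens to 85 mm and grips with 20 to 120 N. Pads are 22 mm wide; open, the fingers measure 114 mm over their backs; the gripper's body (76 mm by 85 mm) begins 54 mm behind the grasp point. The pads swing forward as they close: fully open they stand 13 mm farther back than shut.
Start: joints at [1.088, 0.628, 0.038, 1.517, -0.027, 0.996, -0.02], TCP at [263.172, -594.355, 231.313] pointing down, gripper open.
Joint ranges: [-3.06, 3.06], [-0.37, 2.12], [-1.25, 1.32], [0.18, 2.47], [-1.1, 4.24], [0.23, 1.98], [-2.94, 2.94]. Speed limits (rad/s): [2.57, 2.57, 3.14, 3.14, 3.14, 3.14, 3.14].

INTERFACE

Orientations are given as [roll, pitch, yaw] about the fixed x, y, z axes, in that order (R = Rz(yaw) Ry(pitch) Rx(roll)).
In Python, from cell import telemetry, eyes, ctrl, finder gives the robot as it stands.
- The arm moves only by the tool move_arm, never from a script. Its argument "steps" is a list of rows, each a list of 7 numbers: the turn, a rotation vector about the world's x, y, z in degrees, then the shift along the world's x, y, z in m, then the finger opening in m, from 0 to 0.0854. A call has 1 to 5 rows; each row shifts and turns the commanded pose from where the row before left it; what a row does not reach is not made up. A row lasts 1/10 s, in which the tool goes at most 50 mm and 8.59 degrees, less where a joint would pass 70% of its speed; a pose out of reach is approached as far as the arm can. A call with a gripper value outside its range is refused whole. The fingers move at their own pace and stop on an object; the grip force is fixed at half the most. Time passes only in rows, so rows that do not move let the fingers close. It gives the time, the measured TCP pose, the force, the opening and the grip force at its end, in the units of the state.
- telemetry.read_state(): the state, without advancing time (a new reading comes with each control period).
- eyes.get_image(name): name is "scene" or "top" or "wrist"; returns (picture, depth): 480x640x3 uint8, blue, green, red; 480x640 float32, mm along the optical axis (not along the pixel's ray), 0 where there is no reading.
- eyes.calibration(name): a dict with "fx", "fy", "cx", "cy" (pixels), "position" and "attitude" of the camera in the world. Camera axes: x right, y down, z forward; pixel columns grow to the right and rows downward; lengths in mm; the calibration is good to about 2 mm. A picture is of the moment at which its call begins: read the wrist's pose just before it. calibration takes no time and is no camera call; for the wrist camera it gives the pose at the moment of the call.
- ctrl.finish_job(): hands the job in; it is judged then, once.
Trained networks look in the newest picture that a camera, given by its name, has taken for a name from the list of things; names that differ only in an ending like _2 or _b are one class to them, and where a whole thing is asked for, a point or a joint stands for the part that bears it (a point fixed in the world has none). Each returns a list of dicts, best first, with "confidence" (0 to 1); they miss things now and then, are a little off and sometimes report something else, mostly with a low value. They report only what shows in the picture. A call takes as long as a camera call.
- finder.boxes_of(camera, name): "location" ([x, y, z] in mm, in the coordinates of the camera as it stood for that picture, good to about 4 mm: the middle of the surface that is visible of it).
- finder.cut_out(camera, name): "mask" (480x640 bool, what is visible of it).
- finder.pinpoint(camera, name): "location" ([x, y, z] in mm, in the coordinates of the camera as it stood for that picture, good to about 4 mm: a listed point, or the origin of a listed thing).
The state is a dict: "clock": time; "qpos": joint angles; "qd": joint speeds; "tau": joint torques, N m; "eef_pos": TCP position; "tool_rot": TCP orientation; "force": force on the tool from outside, world axes, zero at the start; "torque": the same for the moment, N m; "width": finger opening in mm; "gripper_force": force on a finger pad.
Only numpy, scipy, OpenCV 4.12 (cv2) and the standard library are available. Lean on these libraries where they do the work, as an engineer would, in place of code of your own. Each camera call takes 0.05 s, during which the arm holds its last target. There are 200 camera calls.

TASK

The batteries of the sloping grey data logger have been changed: put its blue cover back over the battery bay, ridge outwards, and press it down along every edge until all four orange clips have snapped over it and it lies fully home. Leave the jars, the tape, the spanner and the beaker where they are.

Things in the scene. Friction and masses are not known exactly. Their poses are not given: they have to be found in the camera images.
- logger: Sloping grey stand of a bench data logger, fixed to the bench, 100 x 134 mm foot, turned up to 0.3 rad about the vertical. It carries the battery bay. Origin: on the bench, 70 mm straight below the bay's origin; z up. Tall instruments stand behind the work (over 0.3 m high, from x = 0.555) and to its right (over 0.45 m high, x above 0.45 and y below -0.27).
- bay: Open grey battery bay on the stand. Origin: centre of the flat rim (78 x 124 mm outside) on which the cover seats. z points out of the bay, leaning 25 degrees from vertical, down the slope towards the robot's side; y is level, along the bay's length, to the left; x runs up the slope. Two green cells lie in it, 5 mm below the seat.
- mouth (a point): Middle of the bay's mouth, 22 mm out from the seat. Four flared grey lugs (tops here, 22 mm) guide the cover's long sides: 1.5 mm play at the seat each way, 6 mm here. A lug at the middle of each end (14 mm wide, top 26 mm) leaves 1 mm play each way up to 19 mm and 6 mm at its top.
- cover: Loose blue battery cover, 70 g: plate 64 (x) x 110 (y) x 6 mm (z). Origin: centre of the underside; z points out through the grip ridge. It starts flat on the bench, ridge up, and fits the bay either way round, its x along the bay's x. Laid on the closed clips it rests about 12 mm above the seat.
- ridge (a point): Top of the cover's upright grip ridge, 26 mm above the underside, in the middle. The ridge is 40 mm long (along the cover's x), 12 mm thick (along y) and 20 mm high above the plate.
- ribs_p (a point): Where to press: the cover's outer face (6 mm above the underside), 36 mm from its middle towards its +y end, among the grey ribs. About 6 to 10 N here snaps both clips of the end home; the other end stays up until it is pressed too. Pressing the middle of the cover (its ridge) takes about 15 N for all four clips.
- ribs_m (a point): Where to press: the cover's outer face (6 mm above the underside), 36 mm from its middle towards its -y end, among the grey ribs. About 6 to 10 N here snaps both clips of the end home; the other end stays up until it is pressed too. Pressing the middle of the cover (its ridge) takes about 15 N for all four clips.
- corner_a (a point): Corner of the cover's underside at its (-x, +y) end: 32 mm from the middle along x, 55 mm along y.
- corner_b (a point): Corner of the cover's underside at its (+x, +y) end: 32 mm from the middle along x, 55 mm along y.
- corner_c (a point): Corner of the cover's underside at its (-x, -y) end: 32 mm from the middle along x, 55 mm along y.
- corner_d (a point): Corner of the cover's underside at its (+x, -y) end: 32 mm from the middle along x, 55 mm along y.
- clip_0 (a joint): Orange sprung clip, 14 mm wide, at the bay's left end (+y), lower side (-x), 22 mm off its middle line. Value: how far it is pushed outward along the bay's y, m; 0 closed (as it starts), at most 0.006. Its hook reaches 3 mm in over the cover's end, from 6.8 to 15.5 mm above the seat. A cover pressed down pushes it out about 3 mm; then it springs back over the cover's edge.
- clip_1 (a joint): Orange sprung clip, 14 mm wide, at the bay's left end (+y), upper side (+x), 22 mm off its middle line. Value: how far it is pushed outward along the bay's y, m; 0 closed (as it starts), at most 0.006. Its hook reaches 3 mm in over the cover's end, from 6.8 to 15.5 mm above the seat. A cover pressed down pushes it out about 3 mm; then it springs back over the cover's edge.
- clip_2 (a joint): Orange sprung clip, 14 mm wide, at the bay's right end (-y), lower side (-x), 22 mm off its middle line. Value: how far it is pushed outward along the bay's y, m; 0 closed (as it starts), at most 0.006. Its hook reaches 3 mm in over the cover's end, from 6.8 to 15.5 mm above the seat. A cover pressed down pushes it out about 3 mm; then it springs back over the cover's edge.
- clip_3 (a joint): Orange sprung clip, 14 mm wide, at the bay's right end (-y), upper side (+x), 22 mm off its middle line. Value: how far it is pushed outward along the bay's y, m; 0 closed (as it starts), at most 0.006. Its hook reaches 3 mm in over the cover's end, from 6.8 to 15.5 mm above the seat. A cover pressed down pushes it out about 3 mm; then it springs back over the cover's edge.
- black_jar: Bystander, to be left alone: small brown jar with black lid, 39 mm wide, 38 mm high. Origin: centre of its underside.
- white_jar: Bystander, to be left alone: small white jar with white lid, 49 mm wide, 46 mm high. Origin: centre of its underside.
- blue_jar: Bystander, to be left alone: white jar with blue lid, 53 mm wide, 50 mm high. Origin: centre of its underside.
- tape_roll: Bystander, to be left alone: roll of white label tape lying flat, 58 mm wide, 19 mm high. Origin: centre of its underside.
- spanner: Bystander, to be left alone: open-ended spanner lying flat, 128 mm long, 5 mm thick. Origin: centre of its underside.
- glass_beaker: Bystander, to be left alone: glass beaker, 51 mm wide, 68 mm high. Origin: centre of its underside.

How it is judged (in metres and radians):
At the end, for the whole second after the job is handed in: The cover lies ridge outwards on the bay's seat: all four corners of its underside within 2.5 mm of the seat's plane, its middle within 4 mm of the bay's middle along x and y, all four clips closed over it (each within 1.5 mm of closed), and it is at rest (z of corner_a in the frame of bay between -0.0025 and 0.0025 m and z of corner_b in the frame of bay between -0.0025 and 0.0025 m and z of corner_c in the frame of bay between -0.0025 and 0.0025 m and z of corner_d in the frame of bay between -0.0025 and 0.0025 m and x of cover in the frame of bay between -0.004 and 0.004 m and y of cover in the frame of bay between -0.004 and 0.004 m and value of joint each of clip_0, clip_1, clip_2, clip_3 below 0.0015 m and linear speed of cover below 0.01 m/s); the robot touches nothing.
It fails at once if a jar, the tape roll, the spanner or the beaker is moved by more than 20 mm (distance of any of black_jar, white_jar, blue_jar, tape_roll, spanner, glass_beaker from where it was at the start of the episode above 0.02 m).
It also fails if it takes over 53 s, if anything falls off the work surface, if the arm or the gripper's body presses on something with over 40 N, if the wrist force passes 120 N, or if a joint passes its speed limit or range.

## Working session

There is one attempt and no reset: what is moved stays moved. The work goes in short steps, Python scripts to look and compute and a tool call to move; the robot and the scene stay as the last step left them, time stands still between calls to the robot, and variables do not carry over. Pictures are saved under pics/ and viewed, at most 10 in all, crops included, and the job is handed in when it is done.

Besides the shell and the picture viewer there is one more tool, called after ">>>" by a JSON object that holds its "op" and its "data", one argument or row to a line. move_arm: Moves the arm, as the interface text tells. Its arguments: {"type":"object","properties":{"steps":{"type":"array"}},"required":["steps"]}

```bash
mkdir -p pics; ls; cat > h.py <<'E'
import numpy as np, cv2
from scipy.spatial.transform import Rotation as R
from cell import telemetry, eyes, ctrl, finder
def cal(n):
    c=eyes.calibration(n); return c
def rotc(c):
    a=np.array(c["attitude"],float)
    return a if a.shape==(3,3) else R.from_euler("xyz",a).as_matrix()
def w(c,p): return rotc(c)@np.asarray(p,float)+np.array(c["position"],float)
def cloud(c,d):
    v,u=np.mgrid[:480,:640]; P=np.stack([(u-c["cx"])/c["fx"]*d,(v-c["cy"])/c["fy"]*d,d],-1)
    return P@rotc(c).T+np.array(c["position"],float)
def find(n,names,c):
    for m in names:
        for r in finder.pinpoint(n,m)[:2]: print(n,m,round(r["confidence"],2),w(c,r["location"]).round(1))
E
python3 - <<'E'
from h import *
s=telemetry.read_state(); print(s)
for n in("scene","top"):
    print(n,cal(n)); im,d=eyes.get_image(n); cv2.imwrite(f"pics/{n}0.png",im); np.save(n+"0",d)
    find(n,["cover","ridge","bay","mouth","logger","ribs_p","ribs_m"],cal(n))
E
```

```text
pics
{'clock': 0.0, 'qpos': array([ 1.08820462,  0.62934212,  0.03845648,  1.51838817, -0.02700599,
        0.99630034, -0.01999869]), 'qd': array([-2.01795653e-03,  2.62549681e-05,  9.34972708e-04,  7.96981060e-04,
        8.77347319e-04, -2.54384842e-04,  7.37107724e-04]), 'tau': array([ 3.50054606e-04, -5.63399863e+01,  1.22587904e+00, -1.93447423e+01,
        1.08090937e-02,  1.05389755e-02,  4.12613559e-06]), 'eef_pos': array([ 262.90079405, -593.76410476,  230.38550693]), 'tool_rot': array([-3.13967332e+00,  2.91332449e-05,  4.16777577e-01]), 'force': array([ 0.07812505, -0.39617612,  0.03366418]), 'torque': array([ 0.00519423, -0.0394231 ,  0.00749797]), 'gripper_force': 0.0, 'width': 85.59547224048922}
scene {'fx': 488.4824845981829, 'fy': 488.4824845981829, 'cx': 308.76583056671376, 'cy': 240.34196479011285, 'position': array([-492.8964656 ,  488.87150933,  614.52377337]), 'attitude': array([-2.02931891, -0.01782467, -2.05403112])}
scene cover 0.95 [466.9 204.8   3.1]
scene ridge 0.64 [465.4 205.5  25.8]
scene ridge 0.26 [471.7 406.7   3.6]
scene bay 0.66 [ 485.3 -116.2   66
[... 199 characters left out ...]
e ribs_p 0.78 [480.6 239.9   4.6]
scene ribs_m 0.79 [452.3 175.6   8.2]
scene ribs_m 0.78 [480.6 239.9   4.6]
top {'fx': 562.6139061883489, 'fy': 562.6139061883489, 'cx': 317.9634865208875, 'cy': 249.4406098396926, 'position': array([ 312.78889705,  -20.24274024, 1667.024753  ]), 'attitude': array([-3.03606764,  0.00699929, -1.55155757])}
top cover 0.65 [463.6 205.4  -2.8]
top ridge 0.87 [455.1 206.5  27.4]
top bay 0.69 [491.3  28.5  -5.7]
top bay 0.63 [ 481.2 -118.9   66.9]
top mouth 0.62 [ 472.  -119.9   88.6]
top logger 0.63 [ 482.8 -116.1   -1.2]
top ribs_p 0.62 [476.1 235.4   4.9]
top ribs_p 0.62 [447.2 174.3   6.8]
top ribs_m 0.62 [476.1 235.4   4.9]
top ribs_m 0.62 [447.2 174.3   6.8]
```

View pics/scene0.png

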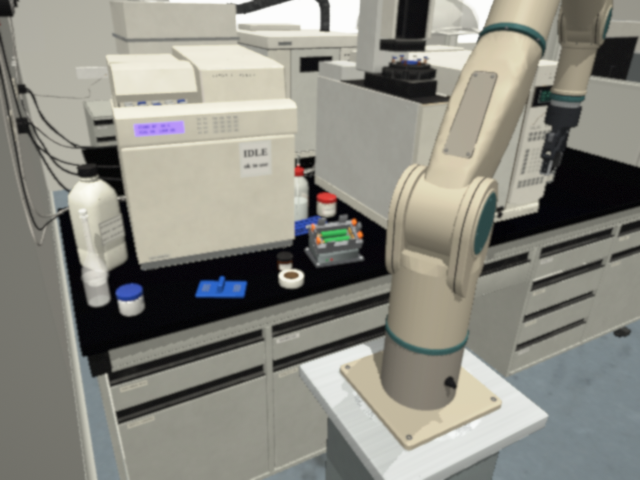

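View pics/top0.png

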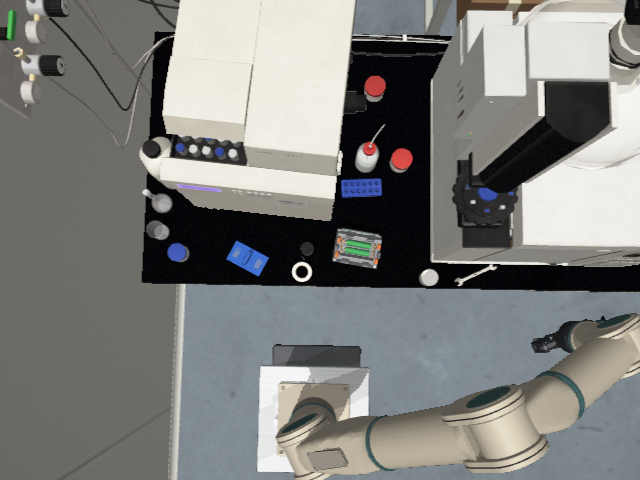

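```bash
python3 - <<'E'
from h import *
for n in("scene","top"):
    c=cal(n); P=cloud(c,np.load(n+"0.npy")); im=cv2.imread(f"pics/{n}0.png"); hsv=cv2.cvtColor(im,cv2.COLOR_BGR2HSV)
    eyes.get_image(n)
    for nm in("cover","bay","logger"):
        r=finder.cut_out(n,nm)
        if not r: continue
        m=cv2.erode(r[0]["mask"].astype(np.uint8),np.ones((3,3)))>0
        Q=P[m]; Q=Q[np.isfinite(Q).all(1)]
        print(n,nm,r[0]["confidence"],m.sum(),np.percentile(Q,[1,50,99],axis=0).round(1).tolist())
        if nm=="cover":
            q=Q[Q[:,2]<14]; (cx,cy),(a,b),t=cv2.minAreaRect(q[:,:2].astype(np.float32)); print(" rect",cx,cy,a,b,t)
            q=Q[Q[:,2]>18]; print(" ridge",cv2.minAreaRect(q[:,:2].astype(np.float32)),np.median(q,0))
    o=(hsv[...,0]>5)&(hsv[...,0]<22)&(hsv[...,1]>150)&(hsv[...,2]>120)
    k,l,st,ce=cv2.connectedComponentsWithStats(o.astype(np.uint8))
    for i in range(1,k):
        if st[i,4]>8:
            print(n,"orange",st[i,4],ce[i].round(),np.median(P[l==i],0).round(1),np.percentile(P[l==i][:,2],95).round(1))
    for nm in ["black_jar","white_jar","blue_jar","tape_roll","spanner","glass_beaker"]:
        find(n,[nm],c)
E
```

```text
scene cover 0.81 669 [[413.0, 157.1, 1.2], [454.0, 212.6, 4.8], [502.3, 264.4, 26.4]]
 rect 459.8968811035156 208.52833557128906 104.6008529663086 66.33956909179688 63.23495864868164
 ridge ((-8.834075927734375, 350.83428955078125), (14.785361289978027, 1006.6104125976562), 73.24224090576172) [451.1940256  211.82578779  24.01246444]
scene bay 0.63 1364 [[437.6, -173.0, 34.6], [488.5, -114.5, 63.7], [526.8, -48.7, 102.0]]
scene logger 0.92 2064 [[439.0, -172.7, 2.8], [473.8, -106.9, 55.0], [538.6, -47.5, 101.6]]
scene orange 25 [354. 221.] [ 495.5 -173.7   88.3] 94.2
scene orange 28 [360. 234.] [ 453.8 -167.4   68.8] 614.5
scene orange 15 [318. 240.] [470.2 -53.2  70.5] 75.3
scene black_jar 0.56 [494.2  27.7   4. ]
scene blue_jar 0.56 [472.2 408.    1.1]
scene tape_roll 0.77 [429.9  49.2  -3. ]
top cover 0.57 611 [[417.8, 156.8, -3.4], [458.1, 204.7, 6.2], [497.9, 258.3, 29.4]]
 rect 458.3296203613281 205.89059448242188 102.85569763183594 55.52783203125 61.55341339111328
 ridge ((459.19781494140625, 205.30905151367188), (34.27113342285156, 50.49459457397461), 15.855037689208984) [459.81558973 205.1066967   24.88518799]
top bay 0.6 1080 [[446.0, -172.7, 36.9], [489.4, -117.0, 63.1], [528.3, -57.3, 107.3]]
top logger 0.6 1456 [[439.3, -177.5, 1.6], [489.6, -116.8, 63.1], [540.0, -52.7, 107.1]]
top orange 10 [339. 239.] [508.9 -64.7  89.7] 97.2
top orange 17 [379. 246.] [ 494.2 -177.4   90.2] 97.6
top orange 11 [336. 254.] [469.5 -57.5  73. ] 77.9
top orange 17 [376. 261.] [ 454.8 -171.3   69.4] 77.0
top black_jar 0.41 [488.3  30.1  -1.1]
top blue_jar 0.68 [471.1 401.4  -3.6]
top tape_roll 0.7 [428.3  45.9  -1.7]
top spanner 0.44 [ 423.9 -474.5   -2.8]
top glass_beaker 0.78 [534.4 464.3  -2.6]
```

Scene: the cover lies at about (220,288) in the scene picture and (247,258) in the top one. The bay with its four orange clips is at (357,248) in the top picture, with the black jar and tape between the two. First I'll move to view the bay from near.

>>> {"op": "move_arm", "data": {
  "steps": [
    [0,0,-4,0.012,0.04,0.01,0.085],
    [0,0,-5,0.014,0.04,0.01,0.085],
    [0,0,-5,0.016,0.04,0.01,0.085],
    [0,0,-5,0.016,0.04,0.01,0.085],
    [0,0,-5,0.016,0.04,0.01,0.085]
  ]
}}

```text
clock: 2.3
eef_pos: [337.7, -392.7, 281.8]
tool_rot: [3.141, -0.001, -0.006]
force: [1.2, 0.2, 1.0]
width: 85.2
gripper_force: 0.0
```

>>> {"op": "move_arm", "data": {
  "steps": [
    [0,0,-4,0.01,0.045,0.01,0.085],
    [0,0,-4,0.01,0.045,0.0,0.085],
    [0,0,0,0.01,0.045,0.0,0.085],
    [0,0,0,0.01,0.045,0.0,0.085],
    [0,0,0,0.01,0.045,0.0,0.085]
  ]
}}

```text
clock: 2.8
eef_pos: [387.4, -167.6, 291.7]
tool_rot: [3.141, -0.001, -0.142]
force: [2.1, -0.0, 0.3]
width: 85.3
gripper_force: 0.0
```

>>> {"op": "move_arm", "data": {
  "steps": [
    [0,0,0,0.01,0.025,0.0,0.085],
    [0,0,0,0.01,0.025,0.0,0.085],
    [0,0,0,0,0,0,0.085]
  ]
}}

```text
clock: 3.1
eef_pos: [408.6, -115.7, 291.6]
tool_rot: [-3.14, -0.001, -0.135]
force: [-0.7, 0.5, 0.0]
width: 84.6
gripper_force: 0.0
```

```bash
cat > bay.py <<'E'
from h import *
import sys
tag=sys.argv[1]
s=telemetry.read_state(); c=cal("wrist"); im,d=eyes.get_image("wrist"); cv2.imwrite(f"pics/{tag}.png",im); np.save(tag,d)
print(s["eef_pos"].round(1),c["position"],c["attitude"])
find("wrist",["bay","mouth"],c)
P=cloud(c,d); hsv=cv2.cvtColor(im,cv2.COLOR_BGR2HSV)
o=(hsv[...,0]>3)&(hsv[...,0]<22)&(hsv[...,1]>140)&(hsv[...,2]>100)
k,l,st,ce=cv2.connectedComponentsWithStats(o.astype(np.uint8))
for i in range(1,k):
    if st[i,4]>60: print("orange",st[i,4],ce[i].round(),P[l==i].mean(0).round(1),np.median(P[l==i],0).round(1),np.percentile(P[l==i],[3,97],axis=0).round(1).tolist())
g=(hsv[...,0]>50)&(hsv[...,0]<80)&(hsv[...,1]>120)
print("green",g.sum(),np.median(P[g],0).round(1),cv2.minAreaRect(P[g][:,:2].astype(np.float32)))
E
python3 bay.py w1
```

```text
[ 408.6 -115.7  291.6] [ 484.14587864 -126.70368474  434.40467832] [ 2.83878384e+00  1.66219478e-03 -1.70492950e+00]
wrist bay 0.94 [ 486.8 -119.3   69.7]
wrist mouth 0.63 [ 480.1 -117.2   92.2]
orange 235 [237.  72.] [513.8 -64.4  82.8] [513.9 -66.   90. ] [[505.8, -69.7, -0.1], [522.9, -42.6, 95.2]]
orange 286 [384.  77.] [ 495.3 -176.6   89.7] [ 495.3 -176.5   90.9] [[487.2, -180.8, 82.9], [503.5, -172.4, 96.0]]
orange 117 [256.  85.] [503.6 -75.   60.2] [503.8 -75.3  60.2] [[485.2, -77.4, 49.0], [519.0, -72.4, 71.4]]
orange 192 [366.  91.] [ 486.6 -163.7   67.8] [ 486.9 -164.4   61.6] [[467.1, -167.5, 48.9], [504.4, -160.9, 72.9]]
orange 191 [243. 125.] [474.1 -58.8  67.5] [474.3 -60.   71.1] [[465.1, -63.6, -0.1], [482.2, -39.5, 76.3]]
orange 232 [378. 128.] [ 456.5 -170.2   74.6] [ 456.1 -170.5   72.4] [[447.8, -174.4, 64.9], [464.8, -166.0, 77.6]]
green 3519 [ 494.8 -119.6   65.3] ((506.67864990234375, -171.8994903564453), (90.94825744628906, 179.49366760253906), 1.2939069271087646)
```

View pics/w1.png

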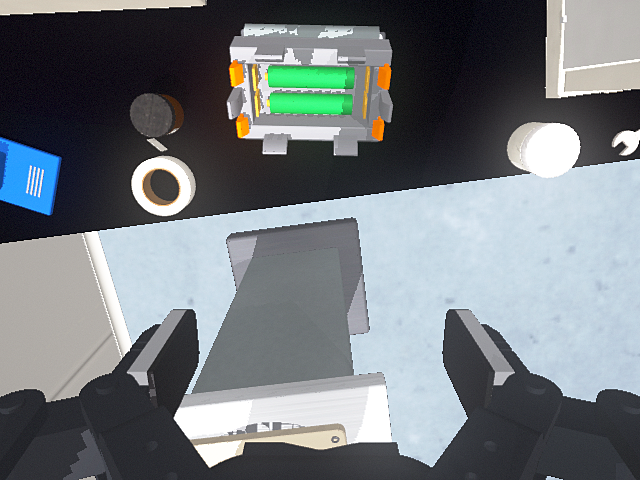

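The wrist view shows the open bay with clips at (237,72), (384,77), (243,125) and (378,128). The cells are green, and the tape and jar sit to the left. Bay is about (488,-119,70) with yaw about -9°. Next is the cover.

>>> {"op": "move_arm", "data": {
  "steps": [
    [0,0,-4,0,0.045,0,0.085],
    [0,0,-4,0,0.045,0,0.085],
    [0,0,-4,0,0.045,0,0.085],
    [0,0,-4,0,0.045,0,0.085],
    [0,0,-4,0,0.045,0,0.085]
  ]
}}

```text
clock: 3.75
eef_pos: [407.3, 105.8, 291.5]
tool_rot: [3.142, -0.001, -0.497]
force: [0.8, -0.0, -0.0]
width: 85.1
gripper_force: 0.0
```

>>> {"op": "move_arm", "data": {
  "steps": [
    [0,0,0,0,0.045,-0.01,0.085],
    [0,0,0,0,0.03,-0.02,0.085],
    [0,0,0,0.0,0.0,-0.02,0.085],
    [0,0,0,0,0,0,0.085]
  ]
}}

```text
clock: 4.15
eef_pos: [405.9, 179.4, 239.3]
tool_rot: [3.137, 0.003, -0.491]
force: [-0.2, -0.1, 0.6]
width: 85.4
gripper_force: 0.0
```

```bash
cat > cov.py <<'E'
from h import *
import sys
tag=sys.argv[1]
s=telemetry.read_state(); c=cal("wrist"); im,d=eyes.get_image("wrist"); cv2.imwrite(f"pics/{tag}.png",im)
print(s["eef_pos"].round(1),s["tool_rot"].round(3))
find("wrist",["cover","ridge","ribs_p"],c)
P=cloud(c,d); hsv=cv2.cvtColor(im,cv2.COLOR_BGR2HSV)
m=(hsv[...,0]>95)&(hsv[...,0]<125)&(hsv[...,1]>130)&(abs(P[...,0]-459)<75)&(abs(P[...,1]-206)<75)
b=m&(abs(P[...,2]-6)<3); print("plate z",np.median(P[b][:,2]),b.sum(),cv2.minAreaRect(P[b][:,:2].astype(np.float32)))
r=m&(P[...,2]>23); print("ridge z",np.median(P[r][:,2]),r.sum(),cv2.minAreaRect(P[r][:,:2].astype(np.float32)))
E
python3 cov.py w2
python3 - <<'E'
# bay rim refinement from the earlier bay picture
from h import *
from scipy.optimize import minimize
c0=dict(zip(("fx","fy","cx","cy"),[eyes.calibration("wrist")[k] for k in("fx","fy","cx","cy")]))
c0["position"]=np.array([484.14587864,-126.70368474,434.40467832]); c0["attitude"]=np.array([2.83878384,.00166219478,-1.7049295])
P=cloud(c0,np.load("w1.npy")).reshape(-1,3)
for yaw in (-.13,-.15,-.17,-.19):
    B=R.from_euler("xyz",[0,-np.radians(25),yaw]).as_matrix()
    Q=(P-[488,-119,70])@B; Q=Q[(abs(Q[:,0])<60)&(abs(Q[:,1])<80)]
    h=np.histogram(Q[:,2],bins=np.arange(-10,30,1)); z=Q[:,2]
    k=(abs(z)<6)&(abs(Q[:,1])<66); hh=np.histogram(z[k],bins=np.arange(-6,6.1,1))[0]
    z0=-5.5+hh.argmax(); r=k&(abs(z-z0)<1.5)
    print(yaw,"z hist",hh,z0,cv2.minAreaRect(Q[r][:,:2].astype(np.float32)),np.percentile(Q[r],[1,99],axis=0).round(1).tolist())
E
```

```text
[405.9 179.4 239.3] [ 3.137e+00  3.000e-03 -4.910e-01]
wrist cover 0.87 [457.6 205.7  -0.9]
wrist ridge 0.88 [462.8 207.5  25.5]
wrist ribs_p 0.9 [441.6 169.1  10.4]
wrist ribs_p 0.83 [477.1 234.6  12.9]
plate z 6.055194803791181 7792 ((470.2464904785156, 213.87814331054688), (133.4139862060547, 68.75933074951172), 62.76681900024414)
ridge z 26.039931118590914 843 ((471.67620849609375, 185.12289428710938), (30.935773849487305, 77.99116516113281), 24.690940856933594)
-0.13 z hist [1075  569  217  199  596 1695 1666  537   99   64   91   72] -0.5 ((0.773834228515625, 0.6872978210449219), (124.03592681884766, 79.28761291503906), 88.65234375) [[-38.4, -59.5, -1.9], [40.1, 59.9, 1.0]]
-0.15 z hist [1103  562  195  193  501 1801 1776  440   85   75   81   84] -0.5 ((0.59442138671875, 0.5055465698242188), (123.8905029296875, 79.34839630126953), 89.93348693847656) [[-38.1, -59.5, -1.9], [39.7, 60.3, 0.9]]
-0.17 z hist [1142  545  200  190  545 1746 1760  463   86   82   75   82] 0.5 ((0.8174095153808594, 0.23911666870117188), (79.08726501464844, 124.06498718261719), 0.7969250082969666) [[-37.9, -58.6, -1.0], [39.7, 60.6, 1.8]]
-0.19 z hist [1073  593  215  243  690 1544 1520  672  121   82   82   77] -0.5 ((0.5874214172363281, 0.5956497192382812), (79.24361419677734, 123.99645233154297), 2.092379093170166) [[-38.3, -58.4, -1.9], [40.5, 60.8, 1.0]]
```

View pics/w2.png

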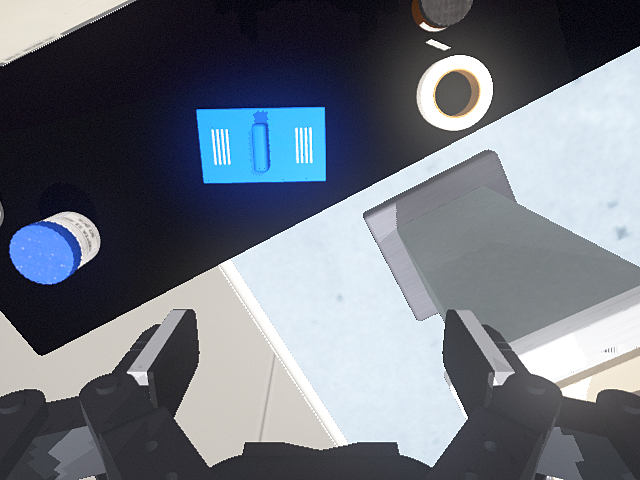

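The picture shows the cover at (262,145), square to the picture, so the tool yaw is right. The stray points spoil the rectangle fit, so I'll recompute robustly.

```bash
python3 - <<'E'
from h import *
c=cal("wrist"); im,d=eyes.get_image("wrist"); P=cloud(c,d); hsv=cv2.cvtColor(im,cv2.COLOR_BGR2HSV)
m=((hsv[...,0]>95)&(hsv[...,0]<125)&(hsv[...,1]>150)).astype(np.uint8)
m=cv2.morphologyEx(m,cv2.MORPH_OPEN,np.ones((5,5)))
k,l,st,ce=cv2.connectedComponentsWithStats(m); i=l[150,240]
m=(l==i); b=m&(abs(P[...,2]-6)<3); print(st[i])
print(cv2.minAreaRect(P[b][:,:2].astype(np.float32)))
r=m&(P[...,2]>23.5); print(r.sum(),P[r].mean(0),cv2.minAreaRect(P[r][:,:2].astype(np.float32)))
E
```

```text
[  174    72   178   140 17288]
((475.8085021972656, 197.93038940429688), (110.16871643066406, 93.1507797241211), 63.10662841796875)
710 [464.41222717 197.2494941   65.68837216] ((471.8538513183594, 184.73751831054688), (30.063596725463867, 78.61154174804688), 25.51040267944336)
```

```bash
python3 - <<'E'
from h import *
c=cal("wrist"); im,d=eyes.get_image("wrist"); P=cloud(c,d)
for a in (61,62,63,64):
    t=np.radians(a); A=np.array([[np.cos(t),np.sin(t)],[np.sin(t),-np.cos(t)]])
    q=P[(abs(P[...,2]-6)<1.5)&(np.hypot(P[...,0]-459,P[...,1]-206)<75)]; L=(q[:,:2]-[459,206])@A.T
    e=[np.percentile(L[:,0],.5),np.percentile(L[:,0],99.5),np.percentile(L[:,1],.5),np.percentile(L[:,1],99.5)]
    q=P[(abs(P[...,2]-26)<1.5)&(np.hypot(P[...,0]-459,P[...,1]-206)<30)]; K=(q[:,:2]-[459,206])@A.T
    print(a,np.round(e,1),len(q),q.mean(0).round(1),K.min(0).round(1),K.max(0).round(1), np.round([459,206]+A.T@[(e[0]+e[1])/2,(e[2]+e[3])/2],1))
E
```

```text
61 [-53.9  54.8 -27.9  36.4] 552 [463.  204.2  25.8] [ -5.9 -15.4] [ 6.3 23.7] [462.9 204.3]
62 [-54.2  54.5 -27.4  35.9] 552 [463.  204.2  25.8] [ -5.7 -15.3] [ 6.1 23.6] [462.8 204.2]
63 [-54.   54.5 -27.3  35.8] 552 [463.  204.2  25.8] [ -5.6 -15.3] [ 5.9 23.7] [462.9 204.3]
64 [-54.2  54.4 -27.5  36. ] 552 [463.  204.2  25.8] [ -5.8 -15.3] [ 5.9 23.8] [462.9 204.3]
```

>>> {"op": "move_arm", "data": {
  "steps": [
    [0,0,1,0.029,0.012,-0.03,0.085],
    [0,0,0,0.028,0.0125,-0.03,0.085],
    [0,0,0,0,0,-0.045,0.085],
    [0,0,0,0,0,-0.045,0.085],
    [0,0,0,0,0,-0.03,0.085]
  ]
}}

```text
clock: 4.95
eef_pos: [463.9, 204.3, 59.4]
tool_rot: [3.14, 0.001, -0.474]
force: [0.2, 0.4, 0.3]
width: 85.0
gripper_force: 0.0
```

>>> {"op": "move_arm", "data": {
  "steps": [
    [0,0,0,0,0,-0.025,0.085],
    [0,0,0,0,0,-0.02,0.085],
    [0,0,0,0,0,-0.005,0.06],
    [0,0,0,0,0,0,0.04]
  ]
}}

```text
clock: 5.35
eef_pos: [464.5, 204.8, 11.3]
tool_rot: [3.141, -0.0, -0.474]
force: [-0.2, -1.1, 0.4]
width: 58.7
gripper_force: 0.0
```

>>> {"op": "move_arm", "data": {
  "steps": [
    [0,0,0,-0.001,-0.001,-0.001,0.02],
    [0,0,0,0,0,0,0.0],
    [0,0,0,0,0,0,0.0],
    [0,0,0,0,0,0,0.0],
    [0,0,0,0,0,0,0.0]
  ]
}}

```text
clock: 5.85
eef_pos: [463.8, 204.4, 11.5]
tool_rot: [-3.14, -0.001, -0.473]
force: [-0.0, -1.7, 6.3]
width: 10.4
gripper_force: 60.2
```

>>> {"op": "move_arm", "data": {
  "steps": [
    [0,0,0,0,0,0,0.0],
    [0,0,0,0,0,0,0.0],
    [0,0,0,0,0,0.01,0.0],
    [0,0,0,0,0,0.03,0.0],
    [0,0,0,0,0,0.04,0.0]
  ]
}}

```text
clock: 6.35
eef_pos: [461.9, 203.6, 90.7]
tool_rot: [3.139, 0.002, -0.473]
force: [1.0, 1.2, -0.4]
width: 10.1
gripper_force: 59.2
```

>>> {"op": "move_arm", "data": {
  "steps": [
    [0,0,0,0,0,0.04,0.0],
    [0,0,3,0,-0.02,0.04,0.0],
    [0,0,3,0,-0.04,0.025,0.0],
    [0,0,3,-0.004,-0.04,0.01,0.0],
    [0,0,3,-0.004,-0.04,0,0.0]
  ]
}}

```text
clock: 6.85
eef_pos: [456.0, 63.0, 208.0]
tool_rot: [-3.14, -0.005, -0.261]
force: [0.7, -1.0, -1.3]
width: 10.7
gripper_force: 59.3
```

>>> {"op": "move_arm", "data": {
  "steps": [
    [0,0,3,-0.002,-0.04,0,0.0],
    [0,0,3.5,-0.002,-0.04,0,0.0],
    [-1.25,-8.24,0,-0.002,-0.04,0,0.0],
    [-1.25,-8.24,0,-0.002,-0.035,0,0.0],
    [-1.25,-8.24,0,0,-0.02,0,0.0]
  ]
}}

```text
clock: 7.35
eef_pos: [432.5, -102.9, 199.9]
tool_rot: [3.119, -0.279, -0.156]
force: [-1.3, -0.6, -1.3]
width: 10.3
gripper_force: 59.4
```

>>> {"op": "move_arm", "data": {
  "steps": [
    [0,0,0,0,0,-0.01,0.0],
    [0,0,0,0,0,0,0.0]
  ]
}}

```text
clock: 7.55
eef_pos: [438.7, -99.4, 190.5]
tool_rot: [3.123, -0.283, -0.151]
force: [0.1, -0.1, -1.3]
width: 10.6
gripper_force: 59.4
```

```bash
cat > chk.py <<'E'
from h import *
import sys
tag=sys.argv[1]
s=telemetry.read_state(); T=R.from_euler("xyz",s["tool_rot"]).as_matrix()
B=R.from_euler("xyz",[0,-np.radians(25),-.15]).as_matrix(); o=np.array([488.6,-118.5,70.3])
print("clock",s["clock"],"tcp",s["eef_pos"].round(1),"in bay",((s["eef_pos"]-o)@B).round(1),"F bay",(s["force"]@B).round(1),"w",s["width"].round(1))
G=B@np.diag([1.,-1,-1]); print("turn needed deg",np.degrees(R.from_matrix(G@T.T).as_rotvec()).round(2))
c=cal("wrist"); im,d=eyes.get_image("wrist"); cv2.imwrite(f"pics/{tag}.png",im); np.save(tag,d)
for m in("cover","ridge","ribs_p","ribs_m","bay","mouth"):
    for r in finder.pinpoint("wrist",m)[:2]:
        p=w(c,r["location"]); print(m,round(r["confidence"],2),"bay",((p-o)@B).round(1),"tool",((p-s["eef_pos"])@T).round(1))
P=cloud(c,d); Q=(P-s["eef_pos"])@T; hsv=cv2.cvtColor(im,cv2.COLOR_BGR2HSV)
m=(abs(Q[...,0])<60)&(abs(Q[...,1])<75)&(abs(Q[...,2]-3)<8)&(hsv[...,0]>95)&(hsv[...,0]<125)&(hsv[...,1]>120)
if m.sum()>200:
    q=Q[m]; print("plate in tool frame",m.sum(),np.percentile(q,[1,50,99],axis=0).round(1).tolist())
E
python3 chk.py w3
```

```text
Traceback (most recent call last):
  File "chk.py", line 6, in <module>
    print("clock",s["clock"],"tcp",s["eef_pos"].round(1),"in bay",((s["eef_pos"]-o)@B).round(1),"F bay",(s["force"]@B).round(1),"w",s["width"].round(1))
                                                                                                                                    ^^^^^^^^^^^^^^^^
AttributeError: 'float' object has no attribute 'round'
```

```bash
sed -i 's/s\["width"\].round(1)/round(float(s["width"]),1),"q",s["qpos"].round(2)/' chk.py; python3 chk.py w3
```

```text
clock 7.55 tcp [438.7 -99.4 190.5] in bay [  3.5  11.4 131. ] F bay [-0.4 -0.  -1.2] w 10.6 q [ 0.37  0.33 -0.3   2.34  0.57  0.23 -2.16]
turn needed deg [-0.32 -8.82  0.41]
cover 0.55 bay [ -0.5  10.8 120. ] tool [-2.3  0.4 11.5]
ridge 0.83 bay [  2.9  14.6 143.4] tool [ -2.5  -3.  -12.2]
ribs_p 0.97 bay [  5.2  47.9 128.5] tool [  2.1 -36.5   1.5]
ribs_p 0.78 bay [  1.4 -28.5 128.9] tool [-1.7 39.8  3.1]
ribs_m 0.97 bay [  5.2  47.9 128.5] tool [  2.1 -36.5   1.5]
ribs_m 0.78 bay [  1.4 -28.5 128.9] tool [-1.7 39.8  3.1]
bay 0.6 bay [ -2.4 -28.1 128. ] tool [-5.3 39.4  4.6]
bay 0.59 bay [-1.6 -0.4 -0.1] tool [ 15.    9.4 130.5]
mouth 0.73 bay [ 0.4 -0.3 24.2] tool [ 13.3   9.7 106.2]
plate in tool frame 26346 [[-23.1, -53.1, 2.8], [14.7, 0.7, 5.4], [31.1, 54.3, 8.8]]
```

View pics/w3.png

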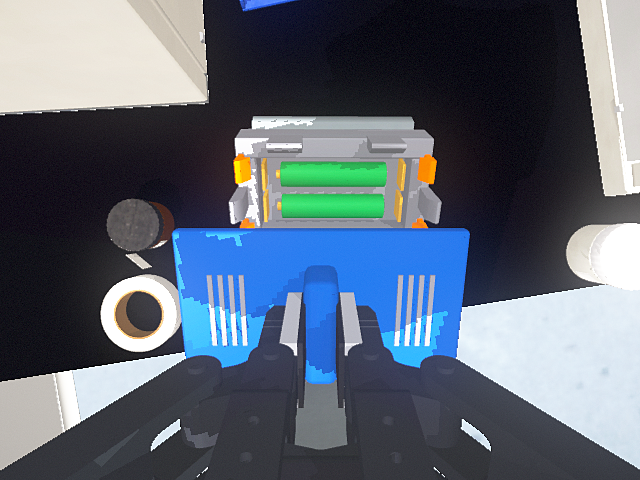

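The grip holds: the plate is centred in the tool and 4 mm below the TCP. Joint 6 sits on its limit (0.23), so I need a kinematic model to find a reachable tilt.

```bash
cat > kin.py <<'E'
import numpy as np
from scipy.spatial.transform import Rotation as R
from scipy.optimize import least_squares
lo=np.array([-3.06,-.37,-1.25,.18,-1.1,.23,-2.94]); hi=np.array([3.06,2.12,1.32,2.47,4.24,1.98,2.94])
def fk(q,p):
    # p: base yaw, h, L1, e1, L2, e2, tool, e3, flange yaw ; chain z y z y z y z
    T=R.from_euler("z",p[0]+q[0]); x=np.array([0,0,p[1]])
    T=T*R.from_euler("y",q[1])*R.from_euler("z",q[2]); x=x+T.apply([p[3],0,p[2]])
    T=T*R.from_euler("y",q[3])*R.from_euler("z",q[4]); x=x+T.apply([p[5],0,p[4]])
    T=T*R.from_euler("y",q[5]); x=x+T.apply([p[7],0,0]); T=T*R.from_euler("z",q[6]+p[8]); x=x+T.apply([0,0,p[6]])
    return x,T
D=[([1.08820462,.62934212,.03845648,1.51838817,-.02700599,.99630034,-.01999869],[262.9,-593.76,230.39],[-3.13967,0,.41678])]
E
python3 - <<'E'
from kin import *
import sys; sys.path.insert(0,".")
from cell import telemetry
s=telemetry.read_state(); D.append((s["qpos"],s["eef_pos"],s["tool_rot"])); print(s["clock"],s["qpos"].tolist(),s["eef_pos"].tolist(),s["tool_rot"].tolist())
def res(p):
    o=[]
    for q,x,r in D:
        a,T=fk(q,p); o+=list(a-x)+list(300*(R.from_euler("xyz",r).inv()*T).as_rotvec())
    return np.r_[o,1e-3*(p[[3,5,7]])]
best=None
for y in np.arange(-3,3.1,1):
  for f in np.arange(-3,3.1,1):
    r=least_squares(res,[y,330,350,0,350,0,280,0,f])
    if best is None or r.cost<best.cost: best=r
print(best.cost,best.x.round(3)); print(res(best.x)[:12].round(1)); np.save("kp",best.x)
E
```

```text
7.9 [0.3689382473407798, 0.33123543966872715, -0.2919764588738834, 2.3397543771002804, 0.5666027140203934, 0.2336065484164169, -2.1541064139378845] [440.23345886110883, -98.50284911704708, 190.90180335835933] [3.1232073406157728, -0.28491441976672705, -0.1498044144033681]
28931.890384847866 [-1.3200000e-01 -2.7766719e+04  1.9690812e+04 -7.2726030e+03
 -9.6455040e+03 -8.8950880e+03  4.9190790e+03  2.8068750e+03
 -1.9730000e+00]
[-2.000e-01  1.000e-01 -0.000e+00 -1.000e+00 -2.000e-01  1.689e+02
 -0.000e+00  0.000e+00  0.000e+00  2.490e+01  5.100e+00 -1.689e+02]
```

```bash
cat > fit.py <<'E'
from kin import *
import itertools
D.append(([0.3689382473407798, 0.33123543966872715, -0.2919764588738834, 2.3397543771002804, 0.5666027140203934, 0.2336065484164169, -2.1541064139378845],[440.23,-98.50,190.90],[3.12320734,-.28491442,-.14980441]))
out=[]
for s3,s5,s7 in itertools.product([1,-1],repeat=3):
  S=np.array([-1,1,s3,1,s5,1,s7])
  def res(p):
    o=[]
    for q,x,r in D:
        a,T=fk(S*q,p); o+=list(a-x)+list(300*(R.from_euler("xyz",r).inv()*T).as_rotvec())
    return np.r_[o,.02*(p[[1,2,4,6]]-[330,380,380,280]),.02*p[[3,5,7]]]
  for y,f in itertools.product([0,3.14],[-2,0,1.57,3.14]):
    r=least_squares(res,[y,330,380,0,380,0,280,0,f]); out.append((r.cost,S.tolist(),r.x.round(3).tolist(),np.abs(res(r.x)[:12]).max().round(1)))
out.sort(key=lambda t:t[0])
for o in out[:4]: print(o)
E
python3 fit.py
```

```text
(np.float64(10.036633362664208), [-1, 1, -1, 1, -1, 1, -1], [-0.039, 382.793, 482.237, 78.799, 409.218, 17.198, 258.533, 31.292, 1.532], np.float64(3.3))
(np.float64(10.036633362664228), [-1, 1, -1, 1, -1, 1, -1], [-0.039, 382.793, 482.237, 78.799, 409.218, 17.198, 258.533, 31.292, 1.532], np.float64(3.3))
(np.float64(10.03663336266426), [-1, 1, -1, 1, -1, 1, -1], [-0.039, 382.793, 482.237, 78.799, 409.218, 17.198, 258.533, 31.292, -4.751], np.float64(3.3))
(np.float64(10.036633362664295), [-1, 1, -1, 1, -1, 1, -1], [-0.039, 382.793, 482.237, 78.799, 409.218, 17.198, 258.533, 31.292, 1.532], np.float64(3.3))
```

```bash
cat > ik.py <<'E'
from kin import *
S=np.array([-1,1,-1,1,-1,1,-1.]); p=np.array([-0.039,382.793,482.237,78.799,409.218,17.198,258.533,31.292,1.532])
B=R.from_euler("xyz",[0,-np.radians(25),-.15]); o=np.array([488.6,-118.5,70.3])
def solve(x,T,seeds,margin=.02):
    out=[]
    for q0 in seeds:
        f=lambda q:np.r_[fk(S*q,p)[0]-x,200*(T.inv()*fk(S*q,p)[1]).as_rotvec()]
        r=least_squares(f,np.clip(q0,lo+margin+.001,hi-margin-.001),bounds=(lo+margin,hi-margin)); out.append((r.cost,r.x))
    return sorted(out,key=lambda t:t[0])
if __name__=="__main__":
    rng=np.random.default_rng(0); seeds=[rng.uniform(lo,hi) for _ in range(40)]
    for flip in (0,np.pi):
      for k in (8,30,60,100):
        T=B*R.from_euler("x",np.pi)*R.from_euler("z",flip); s=solve(o+B.apply([0,0,k]),T,seeds)
        print(flip,k,sum(c<.5 for c,_ in s)); 
        for c,q in s[:40:6]:
            if c<.5: print("   ",round(c,2),q.round(2), "margin",np.minimum(q-lo,hi-q).min().round(2))
E
python3 ik.py
```

```text
0 8 18
    0.0 [ 1.    1.01 -1.02  2.45  2.19  0.82  2.85] margin 0.02
    0.0 [-0.57  1.05  1.05  2.44  4.15  0.95  0.35] margin 0.03
    0.0 [ 1.    1.01 -1.01  2.45  2.19  0.82  2.85] margin 0.02
0 30 0
0 60 0
0 100 0
3.141592653589793 8 20
    0.0 [ 1.01  1.02 -1.02  2.45  2.18  0.83 -0.28] margin 0.02
    0.0 [ 1.    1.02 -1.02  2.45  2.18  0.83 -0.29] margin 0.02
    0.0 [ 1.    1.01 -1.01  2.45  2.19  0.82 -0.29] margin 0.02
    0.0 [ 1.    1.01 -1.01  2.45  2.19  0.82 -0.29] margin 0.02
3.141592653589793 30 0
3.141592653589793 60 0
3.141592653589793 100 0
```

The fully tilted grasp isn't reachable. I'll set the cover down and regrip it with the tool pitched about 14° the other way about the ridge, so that only about 11° of tool tilt is needed at the bay.

>>> {"op": "move_arm", "data": {
  "steps": [
    [1.2,8.0,0,0,0.03,0,0.0],
    [1.2,8.0,0,0,0.04,0,0.0],
    [0,0,0,0,0.04,0,0.0],
    [0,0,0,0,0.04,0,0.0],
    [0,0,0,0,0.04,0,0.0]
  ]
}}

```text
clock: 8.4
eef_pos: [440.3, 89.7, 190.0]
tool_rot: [3.122, -0.015, -0.151]
force: [-0.0, 0.9, -1.1]
width: 10.6
gripper_force: 59.4
```

>>> {"op": "move_arm", "data": {
  "steps": [
    [0,0,0,0,0.04,-0.005,0.0],
    [0,0,0,0,0.04,-0.02,0.0],
    [0,0,0,0,0.02,-0.04,0.0],
    [0,0,0,0,0,-0.04,0.0],
    [0,0,0,0,0,-0.03,0.0]
  ]
}}

```text
clock: 8.9
eef_pos: [439.5, 189.0, 53.2]
tool_rot: [3.121, -0.014, -0.148]
force: [0.7, -0.3, -0.5]
width: 10.8
gripper_force: 59.4
```

```bash
python3 - <<'E'
from h import *
s=telemetry.read_state(); print(s["clock"],s["eef_pos"].round(1),s["tool_rot"].round(3),s["qpos"].round(4).tolist(),s["force"].round(1))
E
```

```text
8.9 [439.5 189.   53.2] [ 3.121 -0.014 -0.148] [-0.2859, 0.7077, -0.2907, 2.124, 0.5845, 0.3921, -2.7775] [ 0.7 -0.3 -0.5]
```

>>> {"op": "move_arm", "data": {
  "steps": [
    [1.0,0.8,0,0,0,-0.03,0.0],
    [0,0,0,0,0,-0.01,0.0],
    [0,0,0,0,0,-0.002,0.0],
    [0,0,0,0,0,0,0.0]
  ]
}}

```text
clock: 9.3
eef_pos: [440.6, 188.3, 13.7]
tool_rot: [3.137, 0.0, -0.151]
force: [-1.1, -0.4, -1.2]
width: 10.4
gripper_force: 59.4
```

>>> {"op": "move_arm", "data": {
  "steps": [
    [0,0,0,0,0,-0.0025,0.0],
    [0,0,0,0,0,0,0.02],
    [0,0,0,0,0,0,0.04],
    [1.05,6.92,0,0,0,0.003,0.045],
    [1.05,6.92,0,-0.002,0,0.001,0.045]
  ]
}}

```text
clock: 9.8
eef_pos: [437.7, 189.5, 16.4]
tool_rot: [3.138, 0.248, -0.145]
force: [1.1, -1.0, -1.7]
width: 44.7
gripper_force: 0.0
```

```bash
python3 - <<'E'
from h import *
s=telemetry.read_state(); c=cal("wrist"); im,d=eyes.get_image("wrist"); P=cloud(c,d); cv2.imwrite("pics/w4.png",im)
print(s["clock"],s["eef_pos"].round(1),s["tool_rot"].round(3),s["qpos"].round(4).tolist(),s["force"].round(1),s["width"])
find("wrist",["cover","ridge"],c)
a=np.radians(90-8.6); A=np.array([[np.cos(a),np.sin(a)],[np.sin(a),-np.cos(a)]])
q=P[(abs(P[...,2]-6)<1.5)&(np.hypot(P[...,0]-440,P[...,1]-188)<75)]; L=(q[:,:2]-[440,188])@A.T
print(np.percentile(q[:,2],50),np.percentile(L,[.5,99.5],axis=0).round(1).tolist())
E
```

```text
9.8 [437.7 189.5  16.4] [ 3.138  0.248 -0.145] [-0.0323, 0.8983, -0.5491, 1.9284, 0.4716, 0.6722, -2.5697] [ 1.1 -1.  -1.7] 44.73857736834015
wrist cover 0.92 [439.1 188.5  -2.9]
wrist ridge 0.85 [441.1 187.2  22.7]
6.13644553468535 [[-54.2, -30.1], [54.0, 32.3]]
```

View pics/w4.png

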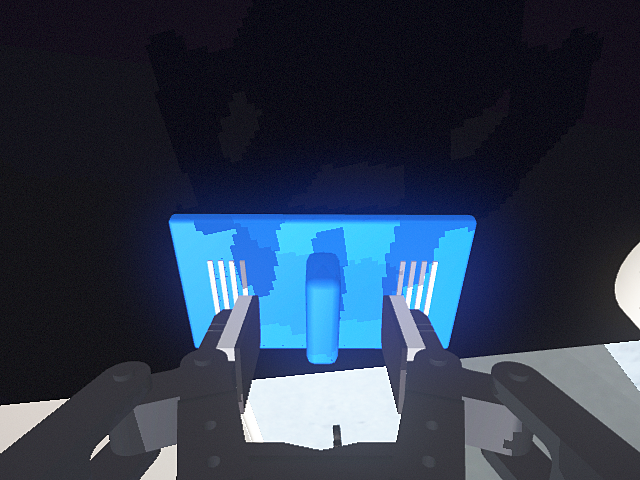

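The fingers straddle the ridge, which is at (322,305), and the cover is flat. Closing at a pitch of 14°.

>>> {"op": "move_arm", "data": {
  "steps": [
    [0,0,0,0.001,-0.001,-0.002,0.02],
    [0,0,0,0,0,0,0.0],
    [0,0,0,0,0,0,0.0],
    [0,0,0,0,0,0,0.0],
    [0,0,0,0,0,0,0.0]
  ]
}}

```text
clock: 10.45
eef_pos: [438.3, 187.0, 13.0]
tool_rot: [3.136, 0.246, -0.15]
force: [-2.3, -0.5, 3.6]
width: 10.1
gripper_force: 61.4
```

>>> {"op": "move_arm", "data": {
  "steps": [
    [0,0,0,0,0,0,0.0],
    [0,0,0,0,0,0.01,0.0],
    [0,0,0,0,0,0.035,0.0],
    [0,-4,0,0,0,0.045,0.0],
    [0,-4,0,0,-0.01,0.045,0.0]
  ]
}}

```text
clock: 10.95
eef_pos: [439.9, 178.2, 149.0]
tool_rot: [-3.123, 0.104, -0.146]
force: [0.8, 0.2, 0.9]
width: 10.0
gripper_force: 60.7
```

```bash
cat > held.py <<'E'
from h import *
import sys
# pose of the held cover from the plate seen by the wrist camera: plane + edges, in bay frame
def held(tag,o=np.array([488.6,-118.5,70.3]),yaw=-.15):
    s=telemetry.read_state(); T=R.from_euler("xyz",s["tool_rot"]); B=R.from_euler("xyz",[0,-np.radians(25),yaw])
    c=cal("wrist"); im,d=eyes.get_image("wrist"); P=cloud(c,d); cv2.imwrite(f"pics/{tag}.png",im); np.save(tag,d)
    X=(P-s["eef_pos"]).reshape(-1,3); hsv=cv2.cvtColor(im,cv2.COLOR_BGR2HSV).reshape(-1,3)
    k=(hsv[:,0]>95)&(hsv[:,0]<125)&(hsv[:,1]>120)&(np.linalg.norm(X,axis=1)<75); X=X[k]
    rng=np.random.default_rng(0); best=0
    for _ in range(300):
        a=X[rng.choice(len(X),3,False)]; n=np.cross(a[1]-a[0],a[2]-a[0]); l=np.linalg.norm(n)
        if l<1: continue
        n/=l; m=abs((X-a[0])@n)<1
        if m.sum()>best: best=m.sum(); M=m
    Y=X[M]; ce=Y.mean(0); n=np.linalg.svd(Y-ce,full_matrices=False)[2][2]; n*=np.sign(n[2])
    y=T.apply([0,-1,0]); y-=n*(y@n); y/=np.linalg.norm(y); x=np.cross(y,n); C=R.from_matrix(np.c_[x,y,n])
    L=C.inv().apply(Y); e=np.percentile(L,[.5,99.5],axis=0); cen=np.array([e[1,0]-31.5,(e[0,1]+e[1,1])/2,np.median(L[:,2])-6])
    print("clock",s["clock"],"tcp",s["eef_pos"].round(1),s["tool_rot"].round(3),"q",s["qpos"].round(2),"inl",best,"of",len(X),"edges",e[:,:2].round(1).tolist())
    print("cover origin - tcp, cover axes",cen.round(1),"tilt rel tool",np.degrees((T*R.from_euler("x",np.pi)).inv().__mul__(C).as_rotvec()).round(1))
    w0=s["eef_pos"]+C.apply(cen); print("cover origin world",w0.round(1),"in bay",B.inv().apply(w0-o).round(1),"F",s["force"].round(1))
    print("turn needed deg",np.degrees((B*C.inv()).as_rotvec()).round(2), "n",B.as_matrix()[:,2].round(4),"bx",B.as_matrix()[:,0].round(4))
held(sys.argv[1])
E
python3 held.py w5
```

```text
clock 10.95 tcp [439.9 178.2 149. ] [-3.123  0.104 -0.146] q [ 0.03  0.62 -0.64  1.99  0.41  0.75 -2.56] inl 24586 of 32049 edges [[-28.6, -54.8], [34.0, 53.5]]
cover origin - tcp, cover axes [  2.5  -0.7 -12.9] tilt rel tool [  0.2 -14.1   0. ]
cover origin world [444.1 177.2 136.6] in bay [-51.9 285.7  97.4] F [0.8 0.2 0.9]
turn needed deg [ -3.8  -16.53  -0.33] n [-0.4179  0.0632  0.9063] bx [ 0.8961 -0.1354  0.4226]
```

>>> {"op": "move_arm", "data": {
  "steps": [
    [0,0,0,0.002,-0.03,0.01,0.0],
    [0,0,0,0.002,-0.04,0.01,0.0],
    [0,0,0,0.002,-0.04,0,0.0],
    [-0.9,-4,0,0.002,-0.04,0,0.0],
    [-0.9,-4,0,0.002,-0.04,0,0.0]
  ]
}}

```text
clock: 11.5
eef_pos: [450.0, -15.1, 167.9]
tool_rot: [-3.136, -0.039, -0.149]
force: [0.6, -0.5, -1.9]
width: 10.0
gripper_force: 60.7
```

>>> {"op": "move_arm", "data": {
  "steps": [
    [-0.9,-4,0,0.001,-0.04,0,0.0],
    [-0.9,-4,0,0,-0.035,0,0.0],
    [-0.2,-0.5,0,0,-0.025,-0.005,0.0],
    [0,0,0,0,0,0,0.0]
  ]
}}

```text
clock: 11.9
eef_pos: [448.6, -117.3, 162.3]
tool_rot: [3.132, -0.186, -0.152]
force: [-0.0, 0.9, -0.7]
width: 10.4
gripper_force: 60.7
```

```bash
python3 held.py w6
```

```text
clock 11.9 tcp [ 448.6 -117.3  162.3] [ 3.132 -0.186 -0.152] q [ 0.57  0.45 -0.51  2.25  0.67  0.38 -2.22] inl 24858 of 31637 edges [[-28.5, -54.7], [34.1, 53.5]]
cover origin - tcp, cover axes [  2.6  -0.6 -12.9] tilt rel tool [  0.3 -13.9   0. ]
cover origin world [ 456.2 -119.1  151.6] in bay [ 5.4 -5.5 87.2] F [-0.   0.9 -0.7]
turn needed deg [ 0.27 -0.46  0.13] n [-0.4179  0.0632  0.9063] bx [ 0.8961 -0.1354  0.4226]
```

>>> {"op": "move_arm", "data": {
  "steps": [
    [0.2,-0.4,0,-0.004,0.0062,-0.0023,0.0],
    [0,0,0,0.007,-0.001,-0.015,0.0],
    [0,0,0,0.007,-0.001,-0.015,0.0],
    [0,0,0,0.007,-0.0011,-0.0155,0.0],
    [0,0,0,0,0,0,0.0]
  ]
}}

```text
clock: 12.45
eef_pos: [467.4, -107.9, 113.5]
tool_rot: [3.14, -0.192, -0.144]
force: [-1.5, 0.0, -1.3]
width: 10.2
gripper_force: 60.7
```

```bash
python3 held.py w7
```

```text
clock 12.45 tcp [ 467.4 -107.9  113.5] [ 3.14  -0.192 -0.144] q [ 0.42  0.55 -0.36  2.26  0.87  0.25 -2.42] inl 24674 of 31655 edges [[-28.5, -54.6], [34.0, 53.5]]
cover origin - tcp, cover axes [  2.5  -0.5 -12.9] tilt rel tool [  0.2 -13.9   0. ]
cover origin world [ 474.9 -109.5  102.9] in bay [ 0.3  6.8 35.8] F [-1.5  0.  -1.3]
turn needed deg [-0.11 -0.04 -0.44] n [-0.4179  0.0632  0.9063] bx [ 0.8961 -0.1354  0.4226]
```

View pics/w7.png

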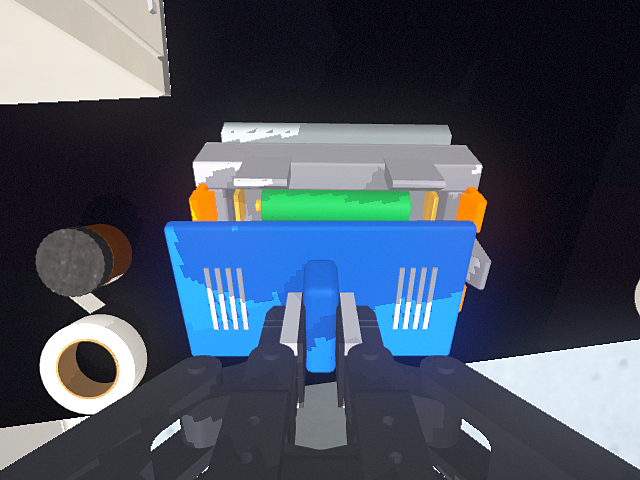

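The cover is 7 mm to the left of the bay (cover middle at column 320, bay middle near 338), which matches the estimate. I'll correct it.

>>> {"op": "move_arm", "data": {
  "steps": [
    [0,0,0,-0.001,-0.0068,0,0.0],
    [0,0,0,0,0,0,0.0]
  ]
}}

```text
clock: 12.7
eef_pos: [465.9, -117.7, 115.4]
tool_rot: [3.138, -0.194, -0.148]
force: [-0.8, 0.4, -0.9]
width: 9.8
gripper_force: 60.7
```

```bash
python3 held.py w8
```

```text
clock 12.7 tcp [ 465.9 -117.7  115.4] [ 3.138 -0.194 -0.148] q [ 0.45  0.55 -0.37  2.26  0.87  0.25 -2.4 ] inl 24943 of 31646 edges [[-28.6, -54.7], [34.0, 53.6]]
cover origin - tcp, cover axes [  2.5  -0.6 -12.9] tilt rel tool [  0.2 -14.    0. ]
cover origin world [ 473.5 -119.4  104.8] in bay [ 1.2 -3.1 37.5] F [-0.8  0.4 -0.9]
turn needed deg [-0.    0.08 -0.18] n [-0.4179  0.0632  0.9063] bx [ 0.8961 -0.1354  0.4226]
```

>>> {"op": "move_arm", "data": {
  "steps": [
    [0,0,0,-0.0006,0.003,-0.0005,0.0],
    [0,0,0,0,0,0,0.0],
    [0,0,0,0,0,0,0.0]
  ]
}}

```text
clock: 13.05
eef_pos: [465.6, -113.8, 114.5]
tool_rot: [3.139, -0.194, -0.147]
force: [-0.4, -0.5, -0.1]
width: 10.0
gripper_force: 60.7
```

```bash
python3 held.py w9; python3 - <<'E'
# re-measure the bay from what shows of its rim
from h import *
E
```

```text
clock 13.05 tcp [ 465.6 -113.8  114.5] [ 3.139 -0.194 -0.147] q [ 0.44  0.55 -0.37  2.26  0.88  0.25 -2.42] inl 24933 of 31617 edges [[-28.6, -54.7], [34.0, 53.5]]
cover origin - tcp, cover axes [  2.5  -0.6 -12.9] tilt rel tool [  0.2 -14.    0. ]
cover origin world [ 473.2 -115.5  103.9] in bay [ 0.   0.7 37. ] F [-0.4 -0.5 -0.1]
turn needed deg [-0.04  0.09 -0.26] n [-0.4179  0.0632  0.9063] bx [ 0.8961 -0.1354  0.4226]
```

>>> {"op": "move_arm", "data": {
  "steps": [
    [0,0,-0.2,0.0025,-0.0008,-0.0054,0.0],
    [0,0,0,0.0025,-0.0004,-0.0054,0.0],
    [0,0,0,0.0025,-0.0004,-0.0054,0.0],
    [0,0,0,0,0,0,0.0],
    [0,0,0,0,0,0,0.0]
  ]
}}

```text
clock: 13.6
eef_pos: [473.0, -115.5, 98.0]
tool_rot: [3.139, -0.193, -0.15]
force: [-0.0, -0.1, -1.1]
width: 9.9
gripper_force: 60.7
```

```bash
python3 held.py w10
```

```text
clock 13.6 tcp [ 473.  -115.5   98. ] [ 3.139 -0.193 -0.15 ] q [ 0.45  0.6  -0.37  2.25  1.03  0.24 -2.56] inl 24854 of 31585 edges [[-28.6, -54.7], [34.1, 53.4]]
cover origin - tcp, cover axes [  2.6  -0.6 -12.9] tilt rel tool [  0.3 -13.9   0. ]
cover origin world [ 480.6 -117.2   87.4] in bay [-0.1  0.1 19. ] F [-0.  -0.1 -1.1]
turn needed deg [-0.09 -0.   -0.06] n [-0.4179  0.0632  0.9063] bx [ 0.8961 -0.1354  0.4226]
```

>>> {"op": "move_arm", "data": {
  "steps": [
    [0,0,0,0.0017,-0.0002,-0.0036,0.0],
    [0,0,0,0.0012,-0.0002,-0.0027,0.0],
    [0,0,0,0,0,0,0.0]
  ]
}}

```text
clock: 13.95
eef_pos: [476.1, -116.0, 91.8]
tool_rot: [3.139, -0.194, -0.151]
force: [-0.9, 0.3, -1.3]
width: 10.1
gripper_force: 60.9
```

>>> {"op": "move_arm", "data": {
  "steps": [
    [0,0,0,0.0012,-0.0002,-0.0027,0.0],
    [0,0,0,0.0012,-0.0002,-0.0027,0.0],
    [0,0,0,0,0,0,0.0]
  ]
}}

```text
clock: 14.25
eef_pos: [477.9, -116.2, 86.5]
tool_rot: [3.139, -0.193, -0.15]
force: [-4.3, -0.2, 5.8]
width: 10.2
gripper_force: 62.1
```

```bash
python3 held.py w11
```

```text
clock 14.25 tcp [ 477.9 -116.2   86.5] [ 3.139 -0.193 -0.15 ] q [ 0.45  0.62 -0.38  2.25  1.13  0.24 -2.66] inl 24627 of 31006 edges [[-28.5, -54.4], [34.0, 53.7]]
cover origin - tcp, cover axes [  2.5  -0.4 -12.8] tilt rel tool [  1.9 -14.    0.2]
cover origin world [ 485.5 -117.3   75.9] in bay [-0.5  0.8  6.5] F [-4.3 -0.2  5.8]
turn needed deg [-1.58  0.29 -0.81] n [-0.4179  0.0632  0.9063] bx [ 0.8961 -0.1354  0.4226]
```

>>> {"op": "move_arm", "data": {
  "steps": [
    [0,0,0,0.0012,-0.0002,-0.0027,0.0],
    [0,0,0,0.0012,-0.0002,-0.0027,0.0],
    [0,0,0,0,0,0,0.0]
  ]
}}

```text
clock: 14.6
eef_pos: [480.7, -117.1, 80.8]
tool_rot: [3.138, -0.193, -0.151]
force: [-2.0, -0.5, 2.1]
width: 10.3
gripper_force: 61.1
```

```bash
python3 held.py w12
```

```text
clock 14.6 tcp [ 480.7 -117.1   80.8] [ 3.138 -0.193 -0.151] q [ 0.45  0.64 -0.38  2.24  1.18  0.24 -2.71] inl 22947 of 28875 edges [[-28.6, -54.2], [33.9, 53.0]]
cover origin - tcp, cover axes [  2.4  -0.6 -12.9] tilt rel tool [  0.1 -13.9   0. ]
cover origin world [ 488.2 -118.8   70.1] in bay [-0.4 -0.4 -0. ] F [-2.  -0.5  2.1]
turn needed deg [ 0.06 -0.02  0.02] n [-0.4179  0.0632  0.9063] bx [ 0.8961 -0.1354  0.4226]
```

>>> {"op": "move_arm", "data": {
  "steps": [
    [0,0,0,0.0008,-0.0001,-0.0018,0.0],
    [0,0,0,0.0008,-0.0001,-0.0018,0.0],
    [0,0,0,0,0,0,0.0]
  ]
}}

```text
clock: 14.95
eef_pos: [480.8, -117.1, 80.6]
tool_rot: [3.135, -0.196, -0.149]
force: [-20.3, 3.1, 55.4]
width: 10.4
gripper_force: 68.5
```

>>> {"op": "move_arm", "data": {
  "steps": [
    [0,0,0,-0.0012,0.0002,0.0027,0.01],
    [0,0,0,0,0,0,0.02],
    [0,0,0,0,0,0,0.03],
    [0,0,0,-0.004,0,0.02,0.03],
    [0,0,0,-0.008,0.001,0.04,0.03]
  ]
}}

```text
clock: 15.45
eef_pos: [468.3, -115.2, 138.4]
tool_rot: [3.14, -0.188, -0.15]
force: [1.0, -1.3, 0.9]
width: 30.3
gripper_force: 0.0
```

>>> {"op": "move_arm", "data": {
  "steps": [
    [0,4,0,-0.015,0,0.045,0.03],
    [0,4,0,-0.015,0,0.045,0.03],
    [0,0,0,0,0,0,0.03]
  ]
}}

```text
clock: 15.75
eef_pos: [443.3, -115.9, 233.5]
tool_rot: [3.118, -0.065, -0.15]
force: [0.6, -0.4, 0.1]
width: 30.0
gripper_force: 0.0
```

```bash
cat > seat.py <<'E'
from h import *
import sys
o=np.array([488.6,-118.5,70.3]); B=R.from_euler("xyz",[0,-np.radians(25),-.15]).as_matrix()
c=cal("wrist"); im,d=eyes.get_image("wrist"); cv2.imwrite(f"pics/{sys.argv[1]}.png",im); P=cloud(c,d); Q=(P-o)@B
hsv=cv2.cvtColor(im,cv2.COLOR_BGR2HSV); m=(hsv[...,0]>95)&(hsv[...,0]<125)&(hsv[...,1]>120)&(abs(Q[...,0])<36)&(abs(Q[...,1])<60)&(abs(Q[...,2]-8)<8)
q=Q[m]; k=(abs(q[:,1])>10); A=np.c_[q[k][:,:2],np.ones(k.sum())]; f=np.linalg.lstsq(A,q[k][:,2],rcond=None)[0]
print("plate n",m.sum(),"corner z of underside",[round(float(f@[x,y,1]-6),1) for x in(-32,32) for y in(55,-55)],"edges",np.percentile(q,[.5,99.5],axis=0).round(1).tolist())
u=(hsv[...,0]>3)&(hsv[...,0]<22)&(hsv[...,1]>140)&(hsv[...,2]>100)&(abs(Q[...,2])<25)&(abs(Q[...,1])<80)&(abs(Q[...,0])<45)
for sx in(-1,1):
    for sy in(1,-1):
        g=Q[u&(Q[...,0]*sx>0)&(Q[...,1]*sy>0)]
        if len(g)>20: print("clip",sx,sy,len(g),np.median(g,0).round(1),np.percentile(abs(g[:,1]),[3,97]).round(1))
print(telemetry.read_state()["clock"])
E
python3 seat.py w13
```

```text
plate n 9976 corner z of underside [-0.2, 0.1, -0.2, 0.1] edges [[-31.6, -53.8, 2.8], [31.7, 53.8, 13.6]]
clip -1 1 200 [-18.7  55.4  10.8] [52.4 60.1]
clip -1 -1 170 [-17.9 -55.1  10.8] [52.4 60.1]
clip 1 1 251 [24.6 55.2 10.8] [52.4 60. ]
clip 1 -1 170 [ 26.6 -55.1  10.4] [52.4 60.4]
15.8
```

View pics/w13.png

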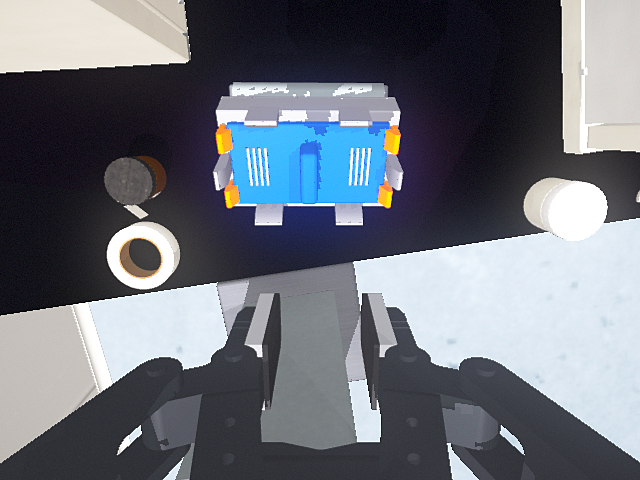

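The cover at (310,162) lies flat in the bay. Its corners are within 0.2 mm of the seat, and all four hooks, at (223,140), (392,138), (232,195) and (385,195), reach in over its ends. I'm handing it in.

```bash
python3 -c "
from h import *
print(ctrl.finish_job())"
```

```text
the job is handed in; nothing more can be done
None
```

The cover is back on the battery bay, ridge outwards: in the last picture its four corners measured within 0.2 mm of the seat with all four clips closed over it, and I handed the job in at about 16 s, with no verdict shown yet.

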